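# Clamp the thick whetstone in the bench vise

## Robot

A 6-joint arm with a two-finger parallel gripper is mounted at the origin on the work surface; the furniture and walls round the work are solid. World frame = base frame: x ahead of the robot, y to its left, z up, the work surface at z = 0. Lengths are in mm, angles in rad, forces in N, time in s.
With the tool pointing down it reaches from about 350 to 775 mm from the base axis. Payload 7.3 kg.
Tool frame: the origin (TCP) lies midway between the tips of the shut fingers; the grasp point (between the pads) lies 19 mm behind it; z points along the fingers, y is the line along which they close (so a half turn about z gives the same grasp; the last joint's range is limited). The gripper opens to 92 mm and grips with 3 to 60 N. Pads are 19 mm wide; open, the fingers measure 130 mm over their backs; the gripper's body (75 mm by 190 mm) begins 47 mm behind the grasp point.
Start: joints at [1.135, 0.342, 1.524, -0, 1.275, -0.146], TCP at [150.009, 503.132, 226.741] pointing down, gripper open.
Joint ranges: [-2.53, 2.53], [-0.77, 2.02], [0.04, 2.7], [-1, 4.14], [0.28, 2.66], [-3.11, 3.11]. Speed limits (rad/s): [2.57, 2.57, 3.14, 3.14, 3.14, 3.14].

## Interface

Orientations are given as [roll, pitch, yaw] about the fixed x, y, z axes, in that order (R = Rz(yaw) Ry(pitch) Rx(roll)).
In Python, from plant import monitor, optics, workorder gives the robot as it stands. The module is installed in compiled form; this text tells all that it offers.
- The arm moves only by the tool servo_tool, never from a script. Its arguments are lists of equal length, an entry for each row: "linear": the shift along the tool's x, y, z as a fraction of full scale, a list of three; "spin": the turn about the tool's z as a fraction of full scale. In form: {"linear": [[dx, dy, dz], ...], "spin": [spin, ...]}. A call has exactly 8 rows; each row shifts and turns the commanded pose from where the row before left it, along the tool's axes as they then stand; what a row does not reach is not made up. Full scale, the value 1, is 200 mm for a shift and 90 degrees for a turn. A row lasts 1/8 s, in which the tool goes at most 62.5 mm and 10.7 degrees, less where a joint would pass 70% of its speed; a pose out of reach is approached as far as the arm can. A call with a number of a shift or a turn outside -1 to 1 is refused whole. A call with a gripper value outside its range is refused whole. "hand" is the opening, from -1 (shut) to 1 (fully open), set as the call begins (left out, the last holds). The fingers move at their own pace and stop on an object; the grip force is fixed at half the most. Time passes only in rows, so rows that do not move let the fingers close, or fill a call up. It gives the time, the measured TCP pose, the force, the opening and the grip force at its end, in the units of the state.
- monitor.get_obs(): the state, without advancing time (a new reading comes with each control period).
- optics.capture(name): name is "side" or "top" or "wrist"; returns a dict with "frame" (400x640x3 uint8, blue, green, red), "K" (3x3 intrinsics, pixels), "world_to_cam" (4x4, takes a point from world to camera coordinates). Camera axes: x right, y down, z forward; pixel columns grow to the right and rows downward; lengths in mm; the calibration is good to about 2 mm. The wrist camera is an equidistant fisheye: a pixel r from the principal point sees the ray r / f radians off the axis. A picture is of the moment at which its call begins. There is no depth.
- workorder.close_job(): hands the job in; it is judged then, once.
The state is a dict: "time": time; "joint_positions": joint angles; "dq": joint speeds; "tau": joint torques, N m; "tool_pos": TCP position; "tcp_rot": TCP orientation; "contact_force": force on the tool from outside, world axes, zero at the start; "moment": the same for the moment, N m; "grip_width": finger opening in mm; "finger_force": force on a finger pad.
Only numpy, scipy, OpenCV 4.12 (cv2) and the standard library are available. Lean on these libraries where they do the work, as an engineer would, in place of code of your own. Each camera call takes 0.05 s, during which the arm holds its last target. There are 200 camera calls.

## Task

Lift the thicker of the two whetstones out of the wooden rack, stand it on the bare worktop and let go, take it again by its narrow sides and lower it between the open vise jaws, standing on the bed, centred across the jaws; let go. Then turn the crank clockwise, seen from the crank's end, until the sliding jaw grips the stone firmly against the far jaw: snug, but not wrenched tight, or the stone cracks. Do not drop or topple the stone, and leave the thin stone and the white-capped jar standing between rack and vise where they are.

Things in the scene. Friction and masses are not known exactly. Their poses are not given: they have to be found in the camera images.
- thick_stone: the workpiece: grey two-layer whetstone block standing on end, 30 mm thick (its x), 60 mm wide (y), 72 mm tall (z), 0.2 to 0.4 kg; in either stall. Origin: centre of its underside. In the rack its two narrow (30 mm) sides are covered by cheeks, so only the broad faces can be pinched; in the vise the jaws cover the broad faces.
- thin_stone: the other whetstone, same material, 60 mm wide and 72 mm tall but only 18 mm thick (its x); stands in the other stall; leave it. Origin: centre of its underside.
- rack: fixed wooden rack, two stalls side by side along its y (centres 36 mm from the origin). Base 60 (x) x 156 (y) mm; stall floor 14 mm above the worktop; cheeks 34 (x) x 8 (y) mm reach to 84 mm, 2 mm below the stones' tops, with 2 mm play; low lips along the broad faces, to 22 mm, inner faces 18 mm from the middle. Stones lift straight up. Origin: underside centre.
- vise: fixed bench vise; its x runs along the screw from the crank end (near the robot) to the far jaw. Base plate 175 x 90 x 12 mm; bed 40 mm wide (y), top at 36 mm; jaws 36 mm wide, tops at 101 mm; the stone's 60 mm width overhangs them 12 mm either side, where fingers can hold it. Screw bearing and rear block 44 mm wide, up to 101 mm high. Origin: underside, below vise_bed.
- vise_bed (a point): point on the bed's top and middle line, 36 mm above the worktop; axes as the vise's. The far jaw's plate was left by the last user somewhere 48 to 58 mm beyond it in x (not measured). That plate is sprung: it yields 1 mm per 10 N, up to 8 mm; behind it all is rigid.
- sliding_jaw: sliding steel jaw with a dark face plate, 36 mm wide. Origin: centre of its clamping face's lower edge, at bed height; x points to the far jaw. The gap to the far jaw is 40 to 54 mm at the start. It moves 20 mm per turn of the crank and cannot be pushed by hand (self-locking screw).
- crank (a joint): crank angle (rad), 0 to 1.2 at the start; 0: peg straight above the axis. Grows clockwise seen looking along the vise's +x (peg from top towards the vise's -y, then down), closing the jaw. Friction: 4 N at the peg; stays where left up to 50 N of clamping. Once the far jaw is pressed: 0.08 N more at the peg per N of clamping, 32 N per rad. Firm: over 15 N; cracks above 100 N.
- crank_axis (a point): point on the crank's fixed axis (the vise's x), 80 mm above the worktop, in the plane of the peg's middle.
- crank_peg (a point): middle of the black crank peg, a sleeve spinning freely on its pin: 14 mm diameter, 44 mm long along the vise's x, circling the axis at 40 mm radius (40 to 120 mm above the worktop). Pinch it from above and carry it round without turning the gripper. It does not move along x. The crank arm begins 21 mm from here towards the vise; hub 24 mm in diameter.
- sample_jar: bystander: white-capped jar, 53 mm diameter, 64 mm tall, standing behind the rack and vise; leave it. Origin: centre of its underside.
Mind the look-alikes: they are no part of the job. What is shaped like the thick_stone but red is not meant.

How it is judged (in metres and radians):
On the way, in this order (a step that is already met when the one before it is completed fails the run):
1. the thick stone stands upright on the worktop, let go (height (world z) of thick_stone below 0.006 m and angle between thick_stone's own z axis and vertical below 0.1 rad and contact force between the fingers and thick_stone below 0.3 N), for 0.2 s.
2. the thick stone stands on the vise bed between the jaws, let go (z of thick_stone in the frame of vise_bed between -0.004 and 0.004 m and horizontal distance between thick_stone and vise_bed below 0.05 m and angle between thick_stone's own z axis and vertical below 0.1 rad and contact force between the fingers and thick_stone below 0.3 N), for 0.2 s.
At the end, for the whole second after the job is handed in: the thick stone stands upright (within 0.06 rad) on the vise bed (within 4 mm), within 9 mm of the middle across the jaws, square to them within 0.1 rad, gripped by the sliding jaw with more than 15 N, everything at rest (contact force between sliding_jaw and thick_stone above 15 N and z of thick_stone in the frame of vise_bed between -0.004 and 0.004 m and y of thick_stone in the frame of vise_bed between -0.009 and 0.009 m and angle between the x axis of thick_stone and the x axis of vise, either way round below 0.1 rad and angle between thick_stone's own z axis and vertical below 0.06 rad and linear speed of thick_stone below 0.01 m/s and velocity of joint crank between -0.1 and 0.1 rad/s); the robot touches nothing.
It fails at once if the thick stone was clamped with more than 100 N and cracked (contact force between sliding_jaw and thick_stone above 100 N).
It fails at once if the thick stone was toppled (angle between thick_stone's own z axis and vertical above 0.6 rad).
It fails at once if the thick stone was dropped or thrown (linear speed of thick_stone above 0.5 m/s and contact force between the fingers and thick_stone below 0.3 N).
It fails at once if the thin stone was moved by more than 20 mm (distance of thin_stone from where it was at the start of the episode above 0.02 m).
It fails at once if the white-capped jar was moved by more than 30 mm (distance of sample_jar from where it was at the start of the episode above 0.03 m).
It also fails if it takes over 69 s, if anything falls off the work surface, if the arm or the gripper's body presses on something with over 40 N, if the wrist force passes 120 N, or if a joint passes its speed limit or range.

## Working session

There is one attempt and no reset: what is moved stays moved. The work goes in short steps, Python scripts to look and compute and a tool call to move; the robot and the scene stay as the last step left them, time stands still between calls to the robot, and variables do not carry over. Pictures are saved under pics/ and viewed, at most 10 in all, crops included, and the job is handed in when it is done.

Besides the shell and the picture viewer there is one more tool, called after "Call:" as name([rows], argument=value, ...), one row to a line, values as JSON. servo_tool: Moves the arm, as the interface text tells. Shift numbers are shares of 200 mm and turn numbers shares of 90 degrees, none past 1 either way. Its arguments: {"type":"object","properties":{"linear":{"type":"array","items":{"type":"array","items":{"type":"number","minimum":-1,"maximum":1}}},"spin":{"type":"array","items":{"type":"number","minimum":-1,"maximum":1}},"hand":{"type":"number"}},"required":["linear","spin"]}

```bash
mkdir -p pics
cat > h.py <<'E'
import numpy as np, cv2
from plant import monitor, optics, workorder
def cap(n,save=None):
    d=optics.capture(n)
    if save: cv2.imwrite('pics/'+save,d['frame'])
    return d
def ray(d,u,v,wrist=False):
    K=np.array(d['K'],float);T=np.array(d['world_to_cam'],float)
    x=(u-K[0,2])/K[0,0];y=(v-K[1,2])/K[1,1]
    if wrist:
        r=np.hypot(x,y);s=np.sin(r)/r if r>1e-9 else 1
        q=np.array([x*s,y*s,np.cos(r)])
    else: q=np.array([x,y,1.])
    R=T[:3,:3];o=-R.T@T[:3,3];q=R.T@q
    return o,q/np.linalg.norm(q)
def onz(d,u,v,z,wrist=False):
    o,q=ray(d,u,v,wrist);return o+q*(z-o[2])/q[2]
def tri(r1,r2):
    (a,p),(b,q)=r1,r2
    s=np.linalg.lstsq(np.stack([p,-q],1),b-a,rcond=None)[0]
    A=a+p*s[0];B=b+q*s[1];return (A+B)/2,np.linalg.norm(A-B)
def proj(d,P,wrist=False):
    T=np.array(d['world_to_cam'],float);K=np.array(d['K'],float);c=T[:3,:3]@np.array(P,float)+T[:3,3]
    if wrist:
        r=np.hypot(c[0],c[1]);t=np.arctan2(r,c[2]);x=np.array([c[0],c[1]])/r*t
    else: x=c[:2]/c[2]
    return x[0]*K[0,0]+K[0,2],x[1]*K[1,1]+K[1,2]
E
python3 - <<'E'
from h import *
np.set_printoptions(precision=2,suppress=True)
print(monitor.get_obs())
import pickle
D={}
for n in ['side','top','wrist']:
    d=cap(n,n+'0.png');D[n]=d;T=np.array(d['world_to_cam']);print(n,np.array(d['K']).tolist(),-T[:3,:3].T@T[:3,3],T[2,:3])
pickle.dump(D,open('d0.pkl','wb'))
E
```

```text
{'time': 0.0, 'joint_positions': array([ 1.14,  0.34,  1.53,  0.  ,  1.28, -0.15]), 'dq': array([-0., -0., -0.,  0., -0.,  0.]), 'tau': array([ -0.  , -43.12, -24.42,   0.07,   0.06,  -0.  ]), 'tool_pos': array([149.82, 502.75, 226.04]), 'tcp_rot': array([-3.14, -0.  ,  2.85]), 'contact_force': array([ 0.29, -0.19, -0.07]), 'moment': array([ 0.04, -0.01,  0.03]), 'finger_force': 0.0, 'grip_width': 91.9915085957727}
side [[392.39513607905036, 0.0, 321.17737474674306], [0.0, 392.39513607905036, 205.61945218516576], [0.0, 0.0, 1.0]] [664.22 580.71 807.78] [-0.14 -0.56 -0.82]
top [[370.4198043140558, 0.0, 319.1939758349863], [0.0, 370.4198043140558, 200.61558343377942], [0.0, 0.0, 1.0]] [464.96  99.93 986.94] [ 0.09  0.02 -1.  ]
wrist [[309.70691628693146, 0.0, 321.1941853280994], [0.0, 309.70691628693146, 198.5799071395646], [0.0, 0.0, 1.0]] [ 70.37 526.26 383.41] [ 0.29 -0.09 -0.95]
```

View pics/top0.png

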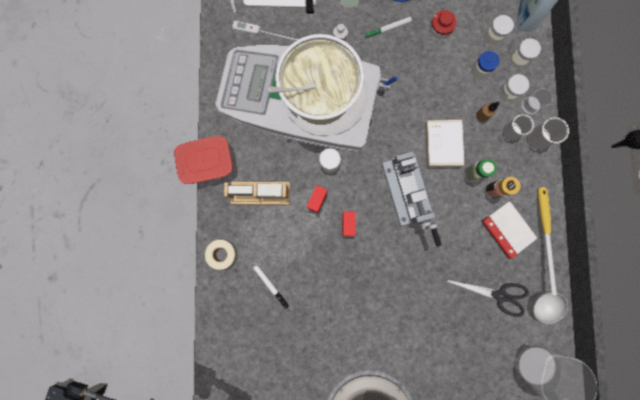

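View pics/side0.png

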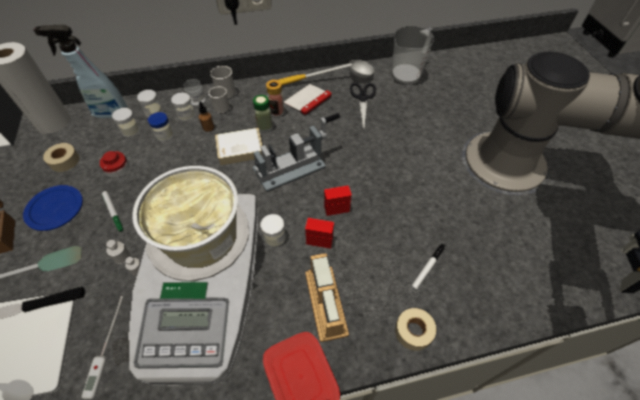

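View pics/wrist0.png

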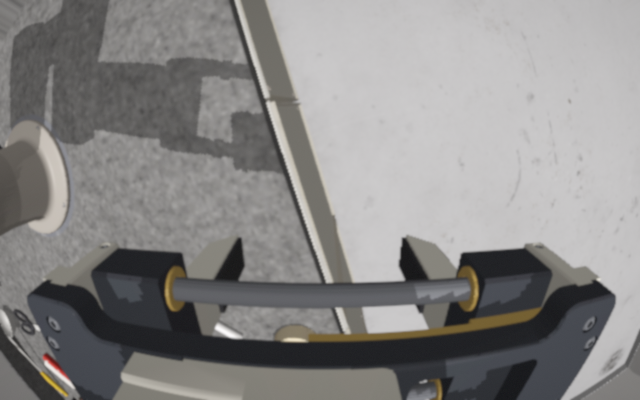

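Top view: the rack is at about (258,193), with the narrow bright stone top at (240,190) and the wider one at (270,190). Red decoy blocks are at (317,199) and (349,223), and the jar is at (330,160). The vise is at (410,190), with its crank peg at (435,237). In the side view the rack is at (327,297), the vise at (290,160) and the jar at (272,230). The wrist view shows only the floor and the bench edge.

Candidates for thick_stone: the wider grey stone (270,190) matches the description. The thin stone (240,190) is too narrow, and the blocks at (317,199) and (349,223) are red. I'll check the choice in a close crop.

Run:
```python
from h import *
import pickle
np.set_printoptions(precision=1,suppress=True)
D=pickle.load(open('d0.pkl','rb'))
t=D['top']['frame'];s=D['side']['frame']
def c(f,x,y,w,h,k):return cv2.resize(f[y:y+h,x:x+w],None,fx=k,fy=k,interpolation=cv2.INTER_CUBIC)
a=np.hstack([c(t,218,170,80,50,5),c(t,370,145,80,50,5)])
b=np.hstack([c(t,370,195,80,50,5),c(s,250,120,80,70,5)[:250]])
e=np.hstack([c(s,295,245,80,100,3)[:,:240],c(s,245,120,93,72,6)[:300,:558]])
cv2.imwrite('pics/m.png',np.vstack([np.hstack([c(t,218,170,80,50,5),c(t,375,145,80,100,5)[:250]]),np.hstack([c(s,300,245,50,100,3)[:300],np.zeros((300,50,3),np.uint8),c(s,245,115,100,50,6)[:300]])]) if 0 else np.vstack([np.hstack([c(t,218,170,80,50,5),c(t,375,145,80,50,5)]),np.hstack([c(t,375,195,80,50,5),c(s,250,120,80,70,5)[:250]])]))
for n,p,z in [('thin',(240,190),86),('thick',(270,190),86),('jar',(330,160),64),('vise',(410,190),60),('peg',(435,237),100)]:
    print(n,onz(D['top'],*p,z))
```

```text
thin [575.5 312.8  86. ]
thick [574.4 238.8  86. ]
jar [651.2  90.2  64. ]
vise [ 572.5 -109.2   60. ]
peg [ 455.1 -155.3  100. ]
```

View pics/m.png

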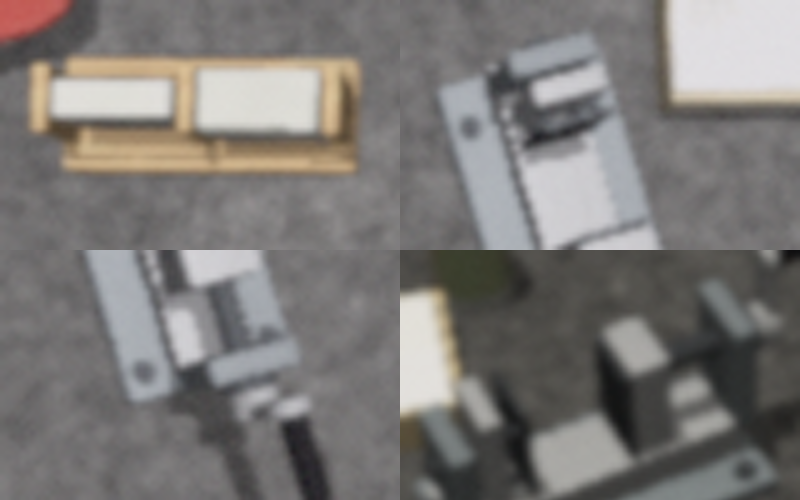

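The crop confirms it: in the rack, the right-hand stone (top view about (270,190)) is clearly the thicker, and both are grey-white. The vise shows its sliding jaw, open bed and far jaw, with the peg lower right.

Run:
```python
from h import *
import pickle
np.set_printoptions(precision=1,suppress=True)
D=pickle.load(open('d0.pkl','rb'))
def blobs(d,x,y,w,h):
    hsv=cv2.cvtColor(d['frame'],cv2.COLOR_BGR2HSV)
    k=4
    f=cv2.resize(d['frame'][y:y+h,x:x+w],None,fx=k,fy=k,interpolation=cv2.INTER_CUBIC)
    hs=cv2.cvtColor(f,cv2.COLOR_BGR2HSV)
    m=((hs[...,1]<50)&(hs[...,2]>150)).astype(np.uint8)
    c,_=cv2.findContours(m,0,2);o=[]
    for q in c:
        if cv2.contourArea(q)>30*k*k:
            M=cv2.moments(q);u,v=M['m10']/M['m00'],M['m01']/M['m00']
            r=cv2.boxPoints(cv2.minAreaRect(q))
            o.append(((u+.5)/k-.5+x,(v+.5)/k-.5+y,(r+.5)/k-.5+[x,y],cv2.contourArea(q)/k/k))
    return o
T=blobs(D['top'],222,175,75,30);S=blobs(D['side'],305,245,45,95)
for n,B,d in(('top',T,D['top']),('side',S,D['side'])):
  for b in B:
    print(n,'%.1f %.1f %.0f'%(b[0],b[1],b[3]),onz(d,b[0],b[1],86));print(np.array([onz(d,*p,86)[:2] for p in b[2]]).ravel())
for a in T:
  for b in S: print(tri(ray(D['top'],*a[:2]),ray(D['side'],*b[:2])))
```

```text
top 239.8 189.0 193 [577.9 313.2  86. ]
[568.8 344.7 589.4 344.6 587.5 281.5 567.  281.8]
top 269.1 189.4 311 [576.  240.9  86. ]
[591.9 273.1 591.  209.5 559.5 209.6 560.4 272.9]
side 330.3 304.9 272 [578.4 315.9  86. ]
[586.9 285.  567.9 284.9 570.2 345.6 588.3 345.6]
side 322.2 271.3 385 [576.6 244.   86. ]
[590.8 213.3 559.5 213.4 563.  273.7 593.  273.3]
(array([578.2, 314.3,  81.9]), np.float64(0.5569528203577371))
(array([577.2, 288.9, 174.1]), np.float64(21.67148445542716))
(array([577.4, 265.6, -33.6]), np.float64(29.287568602050342))
(array([576.3, 241.7,  81.4]), np.float64(0.5623609230177342))
```

Call:
servo_tool([
  [0,0,0],
  [0,0,0],
  [0,0,0],
  [0,0,0],
  [0,0,0],
  [0,0,0],
  [0,0,0],
  [0,0,0],
], spin=[0.118,0.118,0.118,0.118,0.118,0.118,0.105,0], hand=1)

```text
time: 1.15
tool_pos: [150.0, 503.0, 226.5]
tcp_rot: [-3.141, 0.0, 1.576]
contact_force: [-0.4, -0.4, 0.7]
grip_width: 92.3
finger_force: 0.0
```

Call:
servo_tool([
  [-0.15,0.24,0],
  [-0.15,0.24,0],
  [-0.15,0.24,0],
  [-0.15,0.24,0],
  [-0.15,0.24,0],
  [-0.15,0.24,0],
  [-0.15,0.24,0],
  [-0.15,0.24,0],
], spin=[0.015,0,0,0,0,0,0,0])

```text
time: 2.15
tool_pos: [531.3, 255.5, 226.6]
tcp_rot: [-3.141, -0.0, 1.555]
contact_force: [0.4, 0.4, 0.2]
grip_width: 92.0
finger_force: 0.0
```

Run:
```python
from h import *
np.set_printoptions(precision=3,suppress=True)
o=monitor.get_obs();print(o['time'],o['tool_pos'],o['tcp_rot'])
d=cap('wrist','w1.png')
T=np.array(d['world_to_cam']);print(-T[:3,:3].T@T[:3,3]);print(proj(d,(576,242,86),1),proj(d,(578,314,86),1))
```

```text
2.15 [531.318 255.531 226.609] [-3.141 -0.     1.555]
[533.04  338.373 383.924]
(np.float64(364.6105348280382), np.float64(198.5528168843002)) (np.float64(367.8871446577093), np.float64(127.40086766519087))
```

View pics/w1.png

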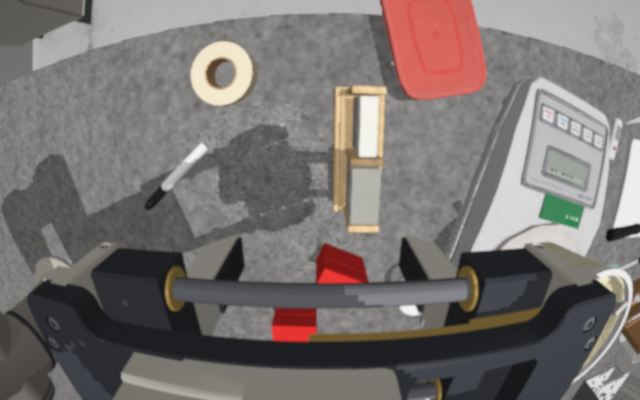

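The wrist view shows the rack straight ahead, with the thick stone's top at (365,195) and the thin one at (368,127). That matches my predicted projections of (365,199) and (368,127). Descending to grasp.

Call:
servo_tool([
  [-0.032,0.113,0],
  [-0.032,0.113,0],
  [0,0,0.17],
  [0,0,0.2],
  [0,0,0.2],
  [0,0,0.2],
  [0,0,0.15],
  [0,0,0],
], spin=[0,0,0,0,0,0,0,0])

```text
time: 3.2
tool_pos: [572.9, 242.7, 40.2]
tcp_rot: [-3.136, 0.002, 1.554]
contact_force: [-0.7, 1.1, 0.4]
grip_width: 91.8
finger_force: 0.0
```

Call:
servo_tool([
  [0,0,0],
  [0,0,0],
  [0,0,0],
  [0,0,0],
  [0,0,0],
  [0,0,0],
  [0,0,0],
  [0,0,0],
], spin=[0,0,0,0,0,0,0,0], hand=-1)

```text
time: 4.2
tool_pos: [575.2, 243.1, 42.8]
tcp_rot: [3.141, -0.0, 1.551]
contact_force: [1.4, -1.0, -0.0]
grip_width: 29.8
finger_force: 30.0
```

Call:
servo_tool([
  [0,0,-0.03],
  [0,0,-0.07],
  [0,0,-0.1],
  [0,0,-0.1],
  [0,0,-0.1],
  [0,0,-0.05],
  [0,0,0],
  [0,0,0],
], spin=[0,0,0,0,0,0,0,0])

```text
time: 5.2
tool_pos: [574.3, 243.0, 131.9]
tcp_rot: [-3.14, 0.0, 1.551]
contact_force: [-0.3, -0.4, -4.2]
grip_width: 29.4
finger_force: 30.0
```

Run:
```python
from h import *
import pickle
D=pickle.load(open('d0.pkl','rb'))
t=D['top'];s=D['side']
np.set_printoptions(precision=1,suppress=True)
f=t['frame'][145:250,375:455]
k=7
big=cv2.resize(f,None,fx=k,fy=k,interpolation=cv2.INTER_CUBIC)
big=cv2.rotate(big,cv2.ROTATE_90_COUNTERCLOCKWISE) # width 735,height 560
for i in range(0,105,10): cv2.putText(big,str(145+i),(i*k,10),0,.35,(0,255,255),1);cv2.line(big,(i*k,12),(i*k,18),(0,255,255),1)
for i in range(0,80,10): y=(79-i)*k;cv2.putText(big,str(375+i),(0,y),0,.35,(0,255,255),1);cv2.line(big,(25,y),(32,y),(0,255,255),1)
cv2.imwrite('pics/v.png',big)
```

```text
(no output)
```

View pics/v.png

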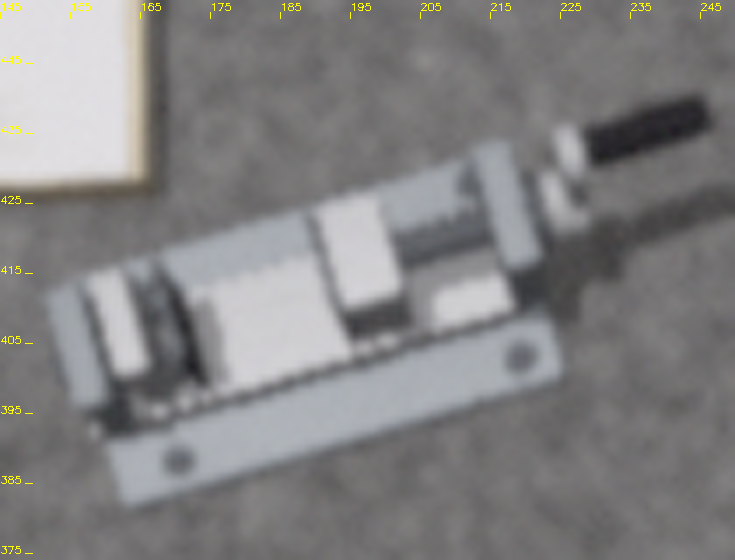

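The vise crop (rotated) shows the base plate edge from (122,507) to (563,378), the sliding jaw top centred near (357,250) and the far jaw top near (118,320). The black peg runs (585,150) to (710,115), leaning to the vise's −y side. I'll compute the yaw from these.

Run:
```python
from h import *
import pickle
D=pickle.load(open('d0.pkl','rb'))
t=D['top']
np.set_printoptions(precision=1,suppress=True)
def P(x,y,z): return onz(t,375+79.5-y/7.-.0,144.5+x/7.,z)
a=P(122,507,12);b=P(563,378,12);print(a,b,np.linalg.norm(a-b),np.arctan2(a[1]-b[1],a[0]-b[0]))
ang=np.arctan2(a[1]-b[1],a[0]-b[0]);e=np.array([np.cos(ang),np.sin(ang)]);n=np.array([-e[1],e[0]])
print('mid line pt',(a+b)[:2]/2-45*n)
q=P(345,225,101);
j=[P(*p,101) for p in [(312,212),(378,195),(402,290),(345,308)]];f=[P(*p,101) for p in [(88,280),(122,268),(148,365),(118,375)]]
for r in (j,f):
  print(np.array([[ (p[:2]-b[:2])@e,(p[:2]-b[:2])@n+45] for p in r]))
for z in (80,100,118):
  p=P(648,132,z);print(z,p,(p[:2]-b[:2])@e,(p[:2]-b[:2])@n+45)
```

```text
[654.3 -48.6  12. ] [486.5 -92.2  12. ] 173.29000457302635 0.25389150039545516
mid line pt [ 581.7 -114. ]
[[ 69.9 -16.2]
 [ 46.6 -15.2]
 [ 47.3  18.2]
 [ 67.6  18.5]]
[[150.6 -16. ]
 [138.1 -16.6]
 [138.3  18. ]
 [149.2  18.4]]
80 [ 454.6 -162.5   80. ] -48.53359373036662 -15.116549545443547
100 [ 454.9 -156.8  100. ] -46.859573477041835 -9.571169599246787
118 [ 455.1 -151.6  118. ] -45.352955249049515 -4.580327647669705
```

Call:
servo_tool([
  [0,0,0],
  [0,0,0],
  [-0.037,-0.09,0],
  [-0.074,-0.179,0],
  [-0.074,-0.179,0],
  [-0.074,-0.179,0],
  [-0.036,-0.09,0.05],
  [0,0,0.1],
], spin=[-0.087,-0.087,0,0,0,0,0,0])

```text
time: 6.2
tool_pos: [449.8, 149.3, 102.6]
tcp_rot: [3.142, -0.0, 1.824]
contact_force: [0.3, -0.8, -3.8]
grip_width: 29.9
finger_force: 30.0
```

Call:
servo_tool([
  [0,0,0.12],
  [0,0,0.12],
  [0,0,0.08],
  [0,0,0.02],
  [0,0,0],
  [0,0,0],
  [0,0,0],
  [0,0,0],
], spin=[0,0,0,0,0,0,0,0])

```text
time: 7.2
tool_pos: [451.1, 150.0, 35.1]
tcp_rot: [3.141, 0.0, 1.825]
contact_force: [0.2, 0.2, -4.3]
grip_width: 29.7
finger_force: 30.0
```

Call:
servo_tool([
  [0,0,0.01],
  [0,0,0.01],
  [0,0,0.005],
  [0,0,0.004],
  [0,0,0],
  [0,0,0],
  [0,0,0],
  [0,0,0],
], spin=[0,0,0,0,0,0,0,0])

```text
time: 8.2
tool_pos: [450.9, 150.0, 29.0]
tcp_rot: [3.141, -0.0, 1.824]
contact_force: [-0.1, -0.2, -4.0]
grip_width: 29.9
finger_force: 30.0
```

Force unchanged, so it isn't touching yet. Lowering a bit more.

Call:
servo_tool([
  [0,0,0.004],
  [0,0,0.003],
  [0,0,0],
  [0,0,0],
  [0,0,0],
  [0,0,0],
  [0,0,0],
  [0,0,0],
], spin=[0,0,0,0,0,0,0,0])

```text
time: 9.2
tool_pos: [451.0, 150.0, 28.7]
tcp_rot: [3.141, 0.0, 1.825]
contact_force: [-3.1, -1.2, 11.0]
grip_width: 29.8
finger_force: 30.0
```

Call:
servo_tool([
  [0,0,-0.001],
  [0,0,0],
  [0,0,0],
  [0,0,0],
  [0,0,-0.05],
  [0,0,-0.15],
  [0,0,-0.15],
  [0,0,-0.15],
], spin=[0,0,0,0,0,0,0,0], hand=1)

```text
time: 10.2
tool_pos: [450.9, 150.0, 129.3]
tcp_rot: [3.141, -0.0, 1.825]
contact_force: [0.4, -1.0, 0.6]
grip_width: 92.1
finger_force: 0.0
```

Call:
servo_tool([
  [0,0,-0.05],
  [0,0,0],
  [0,0,0],
  [0,0,0],
  [0,0,0],
  [0,0,0],
  [0,0,0],
  [0,0,0],
], spin=[0.115,0.115,0.115,0.115,0.115,0.115,0.115,0.115])

```text
time: 11.2
tool_pos: [450.9, 150.0, 138.4]
tcp_rot: [3.142, -0.001, 0.373]
contact_force: [0.5, 0.1, -0.7]
grip_width: 92.0
finger_force: 0.0
```

Run:
```python
from h import *
np.set_printoptions(precision=3,suppress=True)
import pickle
o=monitor.get_obs();print(o['time'],o['tool_pos'],o['tcp_rot'],o['grip_width'])
D={n:cap(n,n+'2.png') for n in('wrist','side')}
pickle.dump(D,open('d2.pkl','wb'))
d=D['wrist']
print(proj(d,(451,150,72),1),proj(D['side'],(451,150,72)))
e=np.array([np.cos(.254),np.sin(.254),0]);n=np.array([-e[1],e[0],0])
print('vise mid',proj(d,(581,-114,36),1))
```

```text
11.2 [450.88  150.008 138.378] [ 3.142 -0.001  0.373] 92.03713970786123
(np.float64(320.42191607273327), np.float64(213.27529628792885)) (np.float64(366.9952428176525), np.float64(224.35033330196634))
vise mid (np.float64(579.3228346970357), np.float64(177.9915823133223))
```

View pics/wrist2.png

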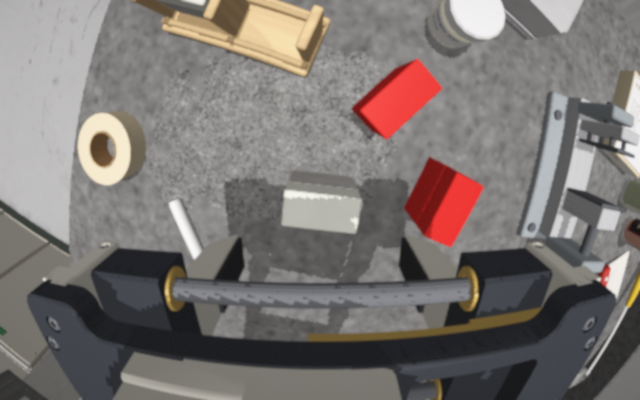

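The wrist view shows the thick stone standing upright, top at (321,210) where I predicted (320,213). A red block is to the right at (444,200). I'll check the clearance to it.

```bash
python3 - <<'E'
from h import *
import pickle
np.set_printoptions(precision=0,suppress=True)
t=pickle.load(open('d0.pkl','rb'))['top'];w=pickle.load(open('d2.pkl','rb'))['wrist'];s=pickle.load(open('d2.pkl','rb'))['side']
hs=cv2.cvtColor(t['frame'],cv2.COLOR_BGR2HSV)
m=((hs[...,1]>170)&(hs[...,2]>120)&((hs[...,0]<8)|(hs[...,0]>172))).astype(np.uint8)
c,_=cv2.findContours(m[180:245,300:370],0,2)
e=np.array([np.cos(.254),np.sin(.254)]);n=np.array([-e[1],e[0]])
for q in c:
  if cv2.contourArea(q)<50: continue
  b=cv2.boxPoints(cv2.minAreaRect(q))+[300,180]
  for z in(0,40,72):
    p=np.array([onz(t,*x,z)[:2] for x in b])-[451,150];print(z,np.c_[p@e,p@n].ravel())
# height from wrist: top front corner of nearest block seen in wrist (430,158) & side
hs=cv2.cvtColor(w['frame'],cv2.COLOR_BGR2HSV)
m=cv2.inRange(hs,(0,120,60),(8,255,255));
E
python3 - <<'E'
from h import *
import pickle
np.set_printoptions(precision=0,suppress=True)
t=pickle.load(open('d0.pkl','rb'))['top']
f=t['frame'][180:245,300:370].astype(int)
m=((f[...,2]-f[...,0]>70)).astype(np.uint8)
c,_=cv2.findContours(m,0,2)
e=np.array([np.cos(.254),np.sin(.254)]);n=np.array([-e[1],e[0]])
for q in c:
  if cv2.contourArea(q)<50: continue
  b=cv2.boxPoints(cv2.minAreaRect(q))+[300,180]
  for z in(0,40,72):
    p=np.array([onz(t,*x,z)[:2] for x in b])-[451,150];print(z,np.c_[p@e,p@n].ravel())
E
```

```text
0 [  49. -109.   40. -140.  -21. -122.  -12.  -92.]
40 [  47. -107.   39. -136.  -20. -120.  -12.  -90.]
72 [  45. -105.   38. -133.  -19. -117.  -11.  -89.]
0 [ 85. -15. 137. -58. 115. -85.  63. -42.]
40 [ 82. -17. 132. -58. 110. -83.  61. -42.]
72 [ 79. -18. 127. -58. 107. -82.  59. -43.]
```

Call:
servo_tool([
  [0,0,0],
  [0,0,0.05],
  [0,0,0.1],
  [0,0,0.12],
  [0,0,0.12],
  [0,0,0.1],
  [0,0,0.042],
  [0,0,0],
], spin=[0.076,0,0,0,0,0,0,0])

```text
time: 12.3
tool_pos: [450.6, 149.9, 30.9]
tcp_rot: [-3.141, 0.001, 0.262]
contact_force: [-0.1, -0.6, -1.1]
grip_width: 91.7
finger_force: 0.0
```

Call:
servo_tool([
  [0,0,0],
  [0,0,0],
  [0,0,0],
  [0,0,0],
  [0,0,0],
  [0,0,0],
  [0,0,0],
  [0,0,0],
], spin=[0,0,0,0,0,0,0,0], hand=-1)

```text
time: 13.3
tool_pos: [451.1, 150.0, 31.6]
tcp_rot: [-3.142, -0.001, 0.26]
contact_force: [-0.8, 0.0, 5.9]
grip_width: 59.8
finger_force: 30.0
```

Call:
servo_tool([
  [0,0,-0.03],
  [0,0,-0.09],
  [0,0,-0.15],
  [0,0,-0.15],
  [0,0,-0.15],
  [0,0,-0.15],
  [0,0,-0.03],
  [0,0,0],
], spin=[0,0,0,0,0,0,0,0])

```text
time: 14.3
tool_pos: [450.4, 149.9, 180.6]
tcp_rot: [-3.141, 0.001, 0.26]
contact_force: [-0.3, -0.3, -4.2]
grip_width: 59.8
finger_force: 30.0
```

Call:
servo_tool([
  [-0.008,0.094,0],
  [-0.015,0.188,0],
  [-0.015,0.188,0],
  [-0.015,0.188,0],
  [-0.015,0.188,0],
  [-0.008,0.094,0],
  [0,0,0],
  [0,0,0],
], spin=[0.004,0,0,0,0,0,0,0])

```text
time: 15.3
tool_pos: [483.0, -34.9, 180.7]
tcp_rot: [-3.14, 0.001, 0.254]
contact_force: [-0.2, 0.9, -3.4]
grip_width: 59.6
finger_force: 30.0
```

Run:
```python
from h import *
np.set_printoptions(precision=2,suppress=True)
import pickle
o=monitor.get_obs();print(o['time'],o['tool_pos'],o['tcp_rot'])
d=cap('wrist');pickle.dump(d,open('d3.pkl','wb'))
e=np.array([np.cos(.254),np.sin(.254),0]);n=np.array([-e[1],e[0],0]);A=np.array([497.8,-135.8,0])
uv=[]
for p in [A+e*x+n*y+[0,0,z] for x in(-50,175) for y in(-45,45) for z in(12,110)]: uv.append(proj(d,p,1))
uv=np.array(uv);lo=uv.min(0).astype(int)-5;hi=uv.max(0).astype(int)+5;print(lo,hi)
lo=np.maximum(lo,0);hi=np.minimum(hi,[640,400])
k=min(790/(hi-lo)[0],590/(hi-lo)[1]);c=cv2.resize(d['frame'][lo[1]:hi[1],lo[0]:hi[0]],None,fx=k,fy=k,interpolation=cv2.INTER_CUBIC)
cv2.imwrite('pics/w3.png',c);print(lo,k,c.shape)
```

```text
15.3 [482.96 -34.87 180.69] [-3.14  0.    0.25]
[364  -4] [505 281]
[364   0] 2.099644128113879 (590, 296, 3)
```

View pics/w3.png

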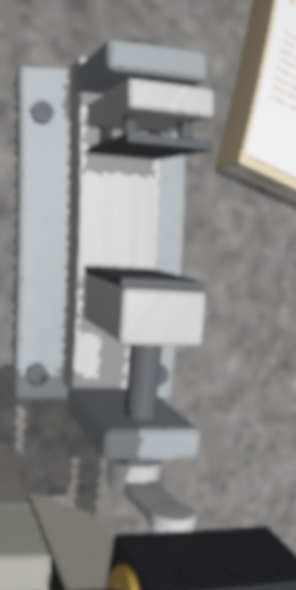

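The crop shows the vise from above. The sliding jaw's dark face plate spans y≈268 (bed edge) to 284 (top), with the white jaw top at x 120–205. The far sprung plate is the dark strip at y≈150, x 90–210, and the bed lies between them. I'll convert these to vise coordinates.

Run:
```python
from h import *
import pickle
np.set_printoptions(precision=1,suppress=True)
d=pickle.load(open('d3.pkl','rb'));k=2.09964
e=np.array([np.cos(.254),np.sin(.254),0]);n=np.array([-e[1],e[0],0]);A=np.array([497.8,-135.8,0])
def V(x,y,z):
    p=onz(d,364+(x+.5)/k-.5,(y+.5)/k-.5,z,True)-A;return np.array([p@e,p@n,z])
for nm,x,y,z in [('slide top L',122,289,101),('slide top R',204,281,101),('slide jaw rear L',120,345,101),('slide jaw rear R',204,345,101),('slide bot L',88,268,36),
 ('far top front L',128,150,101),('far top front R',209,151,101),('far bot L',90,155,36),('far block TL',130,82,101),('TR',212,86,101),('BL',130,112,101),('BR',212,117,101),
 ('bearing top L',104,430,101),('bearing top R',199,430,101),('bearing rear',150,458,101),('bed L hi',80,250,36),('bed R',160,250,36),
 ('base L near',15,397,12),('base L far',20,66,12),('rearblk TL',108,42,101),('rear TR',203,50,101)]:
    print(nm,V(x,y,z))
f=d['frame']
for col in(150,190):
  x=int(364+col/k);print(x,[(int(v*k),int(f[v,x].mean())) for v in range(62,82)],[(int(v*k),int(f[v,x].mean())) for v in range(120,145)])
```

```text
slide top L [ 69.5  21.3 101. ]
slide top R [ 74.4 -13.1 101. ]
slide jaw rear L [ 47.9  20.6 101. ]
slide jaw rear R [ 48.9 -15.6 101. ]
slide bot L [72.  17.2 36. ]
far top front L [122.3  20.7 101. ]
far top front R [125.5 -12.9 101. ]
far bot L [125.9  17.7  36. ]
far block TL [148.8  19.9 101. ]
TR [151.7 -14.3 101. ]
BL [137.  20. 101.]
BR [139.2 -14.1 101. ]
bearing top L [ 13.4  24.3 101. ]
bearing top R [ 13.2 -17.9 101. ]
bearing rear [  1.2   2.9 101. ]
bed L hi [80.4 21.5 36. ]
bed R [ 82.6 -19.2  36. ]
base L near [ 1.3 46.2 12. ]
base L far [172.5  47.   12. ]
rearblk TL [163.8  28.3 101. ]
rear TR [166.  -10.7 101. ]
435 [(130, 77), (132, 93), (134, 107), (136, 114), (138, 116), (140, 108), (142, 83), (144, 56), (146, 42), (149, 40), (151, 40), (153, 41), (155, 57), (157, 92), (159, 129), (161, 148), (163, 154), (165, 157), (167, 158), (170, 156)] [(251, 211), (254, 211), (256, 211), (258, 211), (260, 211), (262, 209), (264, 202), (266, 178), (268, 130), (270, 77), (272, 56), (275, 61), (277, 81), (279, 102), (281, 115), (283, 117), (285, 116), (287, 139), (289, 178), (291, 203), (293, 214), (296, 219), (298, 219), (300, 218), (302, 217)]
454 [(130, 110), (132, 109), (134, 108), (136, 105), (138, 106), (140, 109), (142, 111), (144, 103), (146, 81), (149, 58), (151, 62), (153, 94), (155, 119), (157, 129), (159, 131), (161, 129), (163, 124), (165, 121), (167, 120), (170, 123)] [(251, 136), (254, 135), (256, 135), (258, 134), (260, 134), (262, 134), (264, 136), (266, 139), (268, 141), (270, 143), (272, 141), (275, 131), (277, 111), (279, 95), (281, 101), (283, 111), (285, 115), (287, 115), (289, 137), (291, 177), (293, 200), (296, 210), (298, 213), (300, 214), (302, 213)]
```

Call:
servo_tool([
  [0.055,0.062,0],
  [0.111,0.124,0],
  [0.111,0.124,0],
  [0.111,0.124,0],
  [0.057,0.063,0],
  [0,0,0.05],
  [0,0,0.05],
  [0,0,0],
], spin=[0,0,0,0,0,0,0,0])

```text
time: 16.35
tool_pos: [593.2, -108.5, 159.9]
tcp_rot: [-3.14, 0.003, 0.255]
contact_force: [-0.9, -0.1, -3.5]
grip_width: 59.8
finger_force: 30.0
```

Run:
```python
from h import *
np.set_printoptions(precision=2,suppress=True)
o=monitor.get_obs();print(o['time'],o['tool_pos'],o['tcp_rot'])
d=cap('side');w=cap('wrist')
def c(f,x,y,W,H,k):return cv2.resize(f[y:y+H,x:x+W],None,fx=k,fy=k,interpolation=cv2.INTER_CUBIC)
a=c(d['frame'],240,90,100,110,4);b=c(w['frame'],180,60,300,275,1.6)[:440,:400]
b=c(w['frame'],240,150,170,187,2.353)
cv2.imwrite('pics/j4.png',np.hstack([a,b[:440,:400]]))
```

```text
16.35 [ 593.22 -108.53  159.94] [-3.14  0.    0.25]
```

View pics/j4.png

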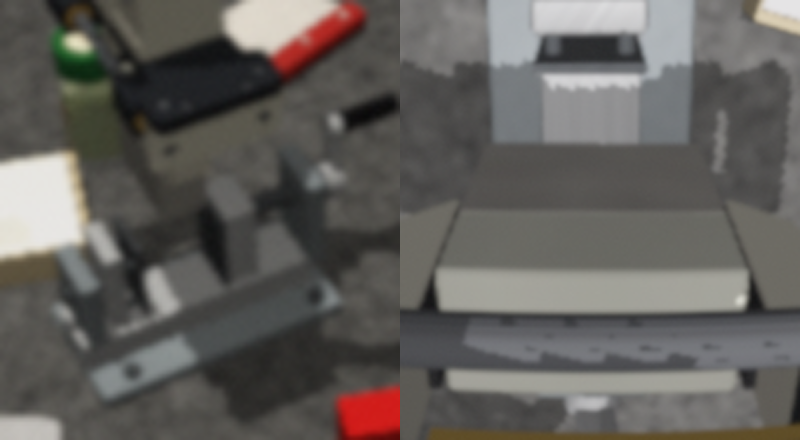

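The side view shows the stone hanging over the vise. In the wrist view its face centre is at x≈594, against 590 for the far jaw and base, so it is centred to within about 1 mm. The far plate's edge at y≈70 is clear of the stone's lower edge at y≈143. Descending.

Call:
servo_tool([
  [0,0,0.04],
  [0,0,0.08],
  [0,0,0.08],
  [0,0,0.08],
  [0,0,0.08],
  [0,0,0.06],
  [0,0,0.03],
  [0,0,0],
], spin=[0,0,0,0,0,0,0,0])

```text
time: 17.45
tool_pos: [594.5, -109.6, 71.0]
tcp_rot: [-3.141, 0.0, 0.254]
contact_force: [-0.1, 0.5, -2.7]
grip_width: 60.1
finger_force: 30.0
```

Call:
servo_tool([
  [0,0,0.002],
  [0,0,0.003],
  [0,0,0.003],
  [0,0,0.002],
  [0,0,0],
  [0,0,0],
  [0,0,0],
  [0,0,0],
], spin=[0,0,0,0,0,0,0,0])

```text
time: 18.45
tool_pos: [594.6, -109.7, 69.3]
tcp_rot: [-3.142, -0.0, 0.254]
contact_force: [0.9, 0.0, -3.5]
grip_width: 59.8
finger_force: 30.0
```

Call:
servo_tool([
  [0,0,0.004],
  [0,0,0.004],
  [0,0,0],
  [0,0,0],
  [0,0,0],
  [0,0,0],
  [0,0,0],
  [0,0,0],
], spin=[0,0,0,0,0,0,0,0])

```text
time: 19.45
tool_pos: [594.5, -109.6, 67.7]
tcp_rot: [-3.141, -0.0, 0.254]
contact_force: [-0.1, 0.0, -3.1]
grip_width: 60.0
finger_force: 30.0
```

Call:
servo_tool([
  [0,0,0.003],
  [0,0,0.003],
  [0,0,0],
  [0,0,0],
  [0,0,0],
  [0,0,0],
  [0,0,0],
  [0,0,0],
], spin=[0,0,0,0,0,0,0,0])

```text
time: 20.45
tool_pos: [594.6, -109.6, 67.6]
tcp_rot: [3.141, -0.001, 0.254]
contact_force: [-2.9, 0.4, 6.0]
grip_width: 59.9
finger_force: 30.0
```

Call:
servo_tool([
  [0,0,0],
  [0,0,0],
  [0,0,0],
  [0,0,0],
  [0,0,-0.05],
  [0,0,-0.15],
  [0,0,-0.2],
  [0,0,-0.2],
], spin=[0,0,0,0,0,0,0,0], hand=1)

```text
time: 21.45
tool_pos: [594.5, -109.7, 188.4]
tcp_rot: [3.141, -0.0, 0.254]
contact_force: [0.2, 0.3, 0.0]
grip_width: 92.0
finger_force: 0.0
```

Run:
```python
from h import *
import pickle
np.set_printoptions(precision=1,suppress=True)
o=monitor.get_obs();print(o['time'],o['tool_pos'])
D={n:cap(n) for n in('side','top','wrist')};pickle.dump(D,open('d5.pkl','wb'))
d0=pickle.load(open('d0.pkl','rb'))
# peg: dark blob triangulate from start pictures
e=np.array([np.cos(.254),np.sin(.254),0]);n=np.array([-e[1],e[0],0]);A=np.array([497.8,-135.8,0])
C={}
for nm in('top','side'):
    d=d0[nm];p=np.array(proj(d,A-48*e-6*n+[0,0,118]));x0,y0=(p-[24,24]).astype(int);k=4
    f=cv2.resize(d['frame'][y0:y0+48,x0:x0+48],None,fx=k,fy=k,interpolation=cv2.INTER_CUBIC)
    m=(f.max(2)<42).astype(np.uint8);c,_=cv2.findContours(m,0,2)
    for q in c:
        if cv2.contourArea(q)<20*k*k: continue
        r=cv2.minAreaRect(q);b=(cv2.boxPoints(r)+.5)/k-.5+[x0,y0];cc=b.mean(0);print(nm,p,cc,np.array(r[1])/k,r[2]);C.setdefault(nm,[]).append(cc)
for a in C.get('top',[]):
  for b in C.get('side',[]):
    P,g=tri(ray(d0['top'],*a),ray(d0['side'],*b));print(P,g,(P-A)@e,(P-A)@n)
```

```text
21.45 [ 594.5 -109.7  188.4]
side [332.1 117.4] [332.4 117.5] [ 5.  14.1] 68.74949645996094
```

Run:
```python
from h import *
import pickle
np.set_printoptions(precision=1,suppress=True)
d0=pickle.load(open('d0.pkl','rb'));D=pickle.load(open('d5.pkl','rb'))
e=np.array([np.cos(.254),np.sin(.254),0]);n=np.array([-e[1],e[0],0]);A=np.array([497.8,-135.8,0])
P,g=tri(ray(d0['top'],435.6,237.1),ray(d0['side'],332.4,117.5));print(P,g,(P-A)@e,(P-A)@n)
# wrist pic: stone top & peg region
w=D['wrist'];T=np.array(w['world_to_cam']);print(-T[:3,:3].T@T[:3,3])
s=D['side'];
a=cv2.resize(s['frame'][90:200,245:345],None,fx=4,fy=4,interpolation=cv2.INTER_CUBIC)
b=cv2.resize(D['top']['frame'][145:245,375:455],None,fx=4.4,fy=4.4,interpolation=cv2.INTER_CUBIC)
cv2.imwrite('pics/j5.png',np.hstack([a[:440],b[:440]]))
```

```text
[ 454.2 -150.1  121.3] 1.8929804779055994 -45.83131236836143 -2.9002664615683553
[676.7 -89.5 350.4]
```

View pics/j5.png

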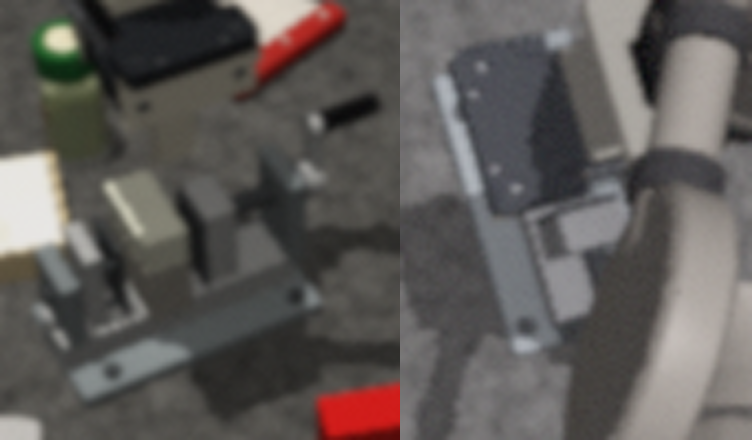

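The thick stone stands upright between the jaws: in the left panel its top is near (148,215), clear of the far jaw, with the sliding jaw behind at (210,215). The peg triangulates to e≈−46, n≈−4, z≈120, so θ≈0.15 as expected. Moving to the peg.

Call:
servo_tool([
  [-0.096,0.004,0],
  [-0.191,0.008,0],
  [-0.191,0.008,0],
  [-0.191,0.008,0],
  [-0.096,0.002,0],
  [0,0,0],
  [0,0,0.05],
  [0,0,0.1],
], spin=[0,0,0,0,0,0,0,0])

```text
time: 22.6
tool_pos: [449.1, -153.8, 155.9]
tcp_rot: [3.141, -0.001, 0.254]
contact_force: [0.6, -0.1, -0.2]
grip_width: 91.2
finger_force: 0.0
```

Call:
servo_tool([
  [0,0,0.12],
  [0,0,0.09],
  [0,0,0.032],
  [0,0,0],
  [0,0,0],
  [0,0,0],
  [0,0,0],
  [0,0,0],
], spin=[0,0,0,0,0,0,0,0])

```text
time: 23.6
tool_pos: [448.0, -153.9, 108.3]
tcp_rot: [3.141, -0.0, 0.254]
contact_force: [-0.1, -0.2, -0.5]
grip_width: 91.8
finger_force: 0.0
```

Call:
servo_tool([
  [0,0,0],
  [0,0,0],
  [0,0,0],
  [0,0,0],
  [0,0,0],
  [0,0,0],
  [0,0,0],
  [0,0,0],
], spin=[0,0,0,0,0,0,0,0], hand=-1)

```text
time: 24.6
tool_pos: [447.9, -153.7, 108.1]
tcp_rot: [-3.141, 0.0, 0.254]
contact_force: [-0.2, 4.6, -0.4]
grip_width: 16.2
finger_force: 2.0
```

```bash
cat >> h.py <<'E'
e=np.array([np.cos(.254),np.sin(.254),0]);n=np.array([-e[1],e[0],0]);A=np.array([497.8,-135.8,0])
def st():
    o=monitor.get_obs();p=np.array(o['tool_pos'])-A;F=np.array(o['contact_force'])
    print('t %.2f e %.1f n %.1f z %.1f | Fe %.1f Fn %.1f Fz %.1f w %.1f'%(o['time'],p@e,p@n,p[2],F@e,F@n,F[2],o['grip_width']))
E
python3 -c "
from h import *
st()"
```

```text
t 24.60 e -52.8 n -4.8 z 108.1 | Fe 1.0 Fn 4.5 Fz -0.4 w 16.2
```

```bash
cat >> h.py <<'E'
def rows(th0,step,N,R=40):
    t=th0+step*np.arange(N+1);r=R/200
    print([[0,round(float(a),3),round(float(b),3)] for a,b in zip(np.diff(r*np.sin(t)),np.diff(-r*np.cos(t)))],'end %.3f'%t[-1])
E
python3 -c "
from h import *
rows(.17,.1,6)
rows(.77,.14,8)
rows(.77+8*.14,.14,8)"
```

```text
[[0, 0.02, 0.004], [0, 0.019, 0.006], [0, 0.018, 0.008], [0, 0.017, 0.01], [0, 0.016, 0.012], [0, 0.015, 0.013]] end 0.770
[[0, 0.019, 0.021], [0, 0.016, 0.023], [0, 0.012, 0.025], [0, 0.009, 0.027], [0, 0.005, 0.028], [0, 0.001, 0.028], [0, -0.003, 0.028], [0, -0.007, 0.027]] end 1.890
[[0, -0.011, 0.026], [0, -0.014, 0.024], [0, -0.017, 0.022], [0, -0.02, 0.019], [0, -0.023, 0.016], [0, -0.025, 0.013], [0, -0.026, 0.009], [0, -0.027, 0.006]] end 3.010
```

Call:
servo_tool([
  [0,0,0],
  [0,0,0],
  [0,0.02,0.004],
  [0,0.019,0.006],
  [0,0.018,0.008],
  [0,0.017,0.01],
  [0,0.016,0.012],
  [0,0.015,0.013],
], spin=[0,0,0,0,0,0,0,0])

```text
time: 25.6
tool_pos: [453.3, -174.3, 97.3]
tcp_rot: [-3.141, -0.0, 0.253]
contact_force: [0.1, 5.5, 0.1]
grip_width: 11.8
finger_force: 30.0
```

```bash
python3 -c "
from h import *
st()"
```

```text
t 25.60 e -52.7 n -26.1 z 97.3 | Fe 1.5 Fn 5.3 Fz 0.1 w 11.8
```

The tangential force works out at 3.9 N against the stated 4 N friction, so the crank is turning. Continuing.

Call:
servo_tool([
  [0,0.019,0.021],
  [0,0.016,0.023],
  [0,0.012,0.025],
  [0,0.009,0.027],
  [0,0.005,0.028],
  [0,0.001,0.028],
  [0,-0.003,0.028],
  [0,-0.007,0.027],
], spin=[0,0,0,0,0,0,0,0])

```text
time: 26.6
tool_pos: [456.1, -184.6, 56.3]
tcp_rot: [3.141, -0.001, 0.254]
contact_force: [0.0, 4.5, 5.7]
grip_width: 11.9
finger_force: 30.0
```

```bash
python3 -c "
from h import *
st()
import pickle
D=[cap('side'),cap('top')];pickle.dump(D,open('d6.pkl','wb'))
k=A-48*e+n*(2-40*np.sin(1.89));print(k)
for d in D:
  p=np.array(proj(d,k+[0,0,80+40*np.cos(1.89)]));print(p)
d=D[0];x,y=p=np.round(proj(d,k+[0,0,67])).astype(int)
print(d['frame'][y-9:y+10,x-14:x+15].max(2))
"
```

```text
t 26.60 e -52.6 n -36.8 z 56.3 | Fe 1.2 Fn 4.4 Fz 5.7 w 11.9
[ 460.38090141 -182.68635255    0.        ]
[326.22868859 124.9201221 ]
[442.3108499  234.58616912]
[[ 83  82  80  82  84  84  78  64  45  28  29  44  57  59  57  56  45  34
   32  36  38  39  38  38  39  38  38  36  38]
 [ 84  83  82  84  86  87  83  75  59  41  31  42  53  56  60  62  55  42
   34  38  38  41  45  48  43  39  37  37  39]
 [ 89  88  87  85  84  81  79  74  65  51  37  36  45  52  62  70  67  53
   40  33  36  44  53  58  51  40  39  41  44]
 [ 93  90  87  81  78  74  69  64  62  58  46  37  35  44  57  66  66  55
   38  32  34  41  47  53  49  42  39  45  47]
 [ 90  84  78  73  67  62  56  56  60  62  57  44  33  38  52  59  60  54
   41  31  33  36  40  44  42  39  37  38  39]
 [ 77  70  65  62  58  53  51  51  59  65  63  48  33  39  53  60  59  56
   48  37  30  32  34  35  36  34  30  29  27]
 [ 63  56  55  56  54  52  49  50  53  58  56  45  32  40  56  67  66  61
   58  49  37  28  27  28  26  25  24  23  25]
 [ 51  52  57  63  65  60  50  44  43  42  40  30  27  41  60  71  71  70
   63  60  48  32 
[... 660 characters left out ...]
117 132 136 126 117 113 103  91  81  78  79  81
   84  86  89  88  81  71  73  83  88  89  87]
 [115 129 134 131 121 107 103 126 146 153 154 149 132 108  87  80  76  74
   78  83  88  90  86  82  82  85  85  82  79]
 [ 97 118 131 134 129 116 105 121 148 166 171 166 149 120  91  75  63  60
   66  75  85  90  88  84  83  77  72  68  61]
 [ 76 102 123 133 132 127 117 117 139 163 172 169 155 128  90  66  55  50
   55  67  79  84  81  76  69  63  57  54  52]
 [ 61  84 109 127 134 132 125 120 125 145 159 158 148 125  90  61  48  46
   49  58  65  70  65  60  53  50  50  49  50]
 [ 53  67  91 116 130 134 132 124 117 128 139 141 132 117  88  61  49  45
   46  49  53  52  50  48  43  47  48  49  49]]
```

Call:
servo_tool([
  [0,-0.013,0.026],
  [0,-0.016,0.024],
  [0,-0.018,0.022],
  [0,-0.02,0.019],
  [0,-0.023,0.016],
  [0,-0.025,0.013],
  [0,-0.026,0.009],
  [0,-0.027,0.006],
], spin=[0,0,0,0,0,0,0,0])

```text
time: 27.7
tool_pos: [447.4, -151.7, 28.7]
tcp_rot: [3.141, 0.0, 0.254]
contact_force: [0.0, -5.0, -0.6]
grip_width: 12.1
finger_force: 30.0
```

```bash
python3 -c "
from h import *
st()
rows(3.01,.14,8);rows(4.13,.14,8);rows(5.25,.14,8)
"
```

```text
t 27.70 e -52.8 n -2.7 z 28.7 | Fe -1.2 Fn -4.9 Fz -0.6 w 12.1
[[0, -0.028, 0.002], [0, -0.028, -0.002], [0, -0.027, -0.006], [0, -0.026, -0.01], [0, -0.025, -0.013], [0, -0.022, -0.017], [0, -0.02, -0.02], [0, -0.017, -0.022]] end 4.130
[[0, -0.014, -0.024], [0, -0.01, -0.026], [0, -0.006, -0.027], [0, -0.003, -0.028], [0, 0.001, -0.028], [0, 0.005, -0.027], [0, 0.009, -0.026], [0, 0.013, -0.025]] end 5.250
[[0, 0.016, -0.023], [0, 0.019, -0.021], [0, 0.022, -0.018], [0, 0.024, -0.014], [0, 0.026, -0.011], [0, 0.027, -0.007], [0, 0.028, -0.003], [0, 0.028, 0.0]] end 6.370
```

Call:
servo_tool([
  [0,-0.028,0.002],
  [0,-0.028,-0.002],
  [0,-0.027,-0.006],
  [0,-0.026,-0.01],
  [0,-0.025,-0.013],
  [0,-0.022,-0.017],
  [0,-0.02,-0.02],
  [0,-0.017,-0.022],
], spin=[0,0,0,0,0,0,0,0])

```text
time: 28.7
tool_pos: [437.6, -114.4, 47.0]
tcp_rot: [3.141, 0.0, 0.254]
contact_force: [-0.7, -8.0, -1.8]
grip_width: 11.8
finger_force: 30.0
```

```bash
python3 -c "
from h import *
st()"
```

```text
t 28.70 e -52.9 n 35.8 z 47.0 | Fe -2.7 Fn -7.6 Fz -1.8 w 11.8
```

Call:
servo_tool([
  [0,-0.014,-0.024],
  [0,-0.01,-0.026],
  [0,-0.006,-0.027],
  [0,-0.003,-0.028],
  [0,0.001,-0.028],
  [0,0.005,-0.027],
  [0,0.009,-0.026],
  [0,0.013,-0.025],
], spin=[0,0,0,0,0,0,0,0])

```text
time: 29.7
tool_pos: [437.3, -113.5, 88.6]
tcp_rot: [3.141, 0.0, 0.254]
contact_force: [2.2, -7.7, -9.6]
grip_width: 12.1
finger_force: 30.0
```

```bash
python3 -c "
from h import *
import pickle
st();pickle.dump([cap('wrist'),cap('side'),cap('top')],open('d7.pkl','wb'))"
```

```text
t 29.70 e -53.0 n 36.8 z 88.6 | Fe 0.1 Fn -8.0 Fz -9.6 w 12.1
```

Call:
servo_tool([
  [0,0.018,-0.021],
  [0,0.021,-0.019],
  [0,0.023,-0.016],
  [0,0.024,-0.014],
  [0,0.026,-0.011],
  [0,0.027,-0.007],
  [0,0.028,-0.003],
  [0,0.028,0],
], spin=[0,0,0,0,0,0,0,0])

```text
time: 30.85
tool_pos: [447.1, -150.6, 108.1]
tcp_rot: [-3.141, -0.0, 0.254]
contact_force: [-0.1, 3.7, 3.6]
grip_width: 12.1
finger_force: 30.0
```

Run:
```python
from h import *
import pickle
st();D8=[cap('wrist'),cap('side'),cap('top')];pickle.dump(D8,open('d8.pkl','wb'))
np.set_printoptions(precision=1,suppress=True)
rows(6.37,.07,8);rows(6.93,.07,8)
# side-view intensity profile along vise axis at z=101,n=+14 (jaw tops) in d5(before),d7,d8
for z,nn in((101,14),(108,25)):
  for nm,d in (('5',pickle.load(open('d5.pkl','rb'))['side']),('7',pickle.load(open('d7.pkl','rb'))[1]),('8',D8[1])):
    g=d['frame'].mean(2).astype(np.float32);xs=np.arange(60,160,3)
    uv=np.array([proj(d,A+e*x+n*(nn+2)+[0,0,z]) for x in xs],np.float32)
    v=cv2.remap(g,uv[:,0][None],uv[:,1][None],1)[0]
    print(z,nn,nm,' '.join('%d:%d'%t for t in zip(xs,v)))
```

```text
t 30.85 e -52.8 n -1.6 z 108.1 | Fe 0.8 Fn 3.6 Fz 3.6 w 12.1
[[0, 0.014, 0.002], [0, 0.014, 0.003], [0, 0.014, 0.004], [0, 0.013, 0.005], [0, 0.013, 0.005], [0, 0.012, 0.006], [0, 0.012, 0.007], [0, 0.011, 0.008]] end 6.930
[[0, 0.011, 0.009], [0, 0.01, 0.01], [0, 0.01, 0.01], [0, 0.009, 0.011], [0, 0.008, 0.011], [0, 0.007, 0.012], [0, 0.006, 0.012], [0, 0.005, 0.013]] end 7.490
101 14 5 60:100 63:99 66:94 69:76 72:50 75:29 78:29 81:58 84:98 87:119 90:124 93:125 96:125 99:125 102:124 105:125 108:128 111:124 114:106 117:84 120:74 123:66 126:61 129:50 132:33 135:41 138:89 141:137 144:157 147:152 150:123 153:81 156:70 159:89
101 14 7 60:71 63:101 66:144 69:165 72:170 75:173 78:173 81:172 84:166 87:176 90:200 93:212 96:214 99:213 102:213 105:213 108:212 111:211 114:198 117:158 120:106 123:81 126:69 129:52 132:34 135:43 138:90 141:137 144:158 147:153 150:123 153:82 156:70 159:88
101 14 8 60:64 63:69 66:94 69:134 72:160 75:172 78:172 81:174 84:172 87:165 90:172 93:197 96:211 99:213 102:214 105:213 108:213 111:213 114:212 117:203 120:166 123:112 126:75 129:54 132:35 135:41 138:89 141:137 144:158 147:154 150:123 153:82 156:69 159:88
108 25 5 60:87 63:88 66:87 69:85 72:69 75:46 78:30 81:30 84:57 87:95 90:114 93:118 96:119 99:118 102:117 105:116 108:116 111:114 114:103 117:87 120:80 123:72 126:62 129:52 132:38 135:32 138:45 141:77 144:104 147:112 150:106 153:88 156:71 159:73
108 25 7 60:51 63:55 66:75 69:112 72:129 75:133 78:135 81:135 84:138 87:137 90:156 93:183 96:196 99:196 102:195 105:195 108:194 111:195 114:192 117:180 120:137 123:95 126:77 129:60 132:40 135:33 138:45 141:78 144:104 147:111 150:107 153:88 156:72 159:75
108 25 8 60:53 63:52 66:55 69:73 72:105 75:127 78:134 81:135 84:139 87:135 90:134 93:154 96:183 99:193 102:195 105:195 108:195 111:197 114:194 117:195 120:182 123:143 126:95 129:64 132:41 135:33 138:44 141:77 144:103 147:112 150:107 153:88 156:71 159:73
```

Call:
servo_tool([
  [0,0.014,0.002],
  [0,0.014,0.003],
  [0,0.014,0.004],
  [0,0.013,0.005],
  [0,0.013,0.005],
  [0,0.012,0.006],
  [0,0.012,0.007],
  [0,0.011,0.008],
], spin=[0,0,0,0,0,0,0,0])

```text
time: 32.0
tool_pos: [452.6, -171.5, 99.5]
tcp_rot: [3.141, -0.0, 0.254]
contact_force: [-0.6, 0.0, 4.3]
grip_width: 12.3
finger_force: 30.0
```

```bash
cat >> h.py <<'E'
def prof(nm):
    import pickle
    st();d=cap('side');pickle.dump(d,open('s%s.pkl'%nm,'wb'))
    g=d['frame'].mean(2).astype(np.float32)
    for z,nn in((101,14),(101,6),(108,25)):
        xs=np.arange(111,142,1.5)
        uv=np.array([proj(d,A+e*x+n*(nn+2)+[0,0,z]) for x in xs],np.float32)
        v=cv2.remap(g,uv[:,0][None],uv[:,1][None],1)[0]
        print(z,nn,' '.join('%.1f:%d'%t for t in zip(xs,v)))
def tang(th):
    o=monitor.get_obs();F=np.array(o['contact_force']);print('drag %.1f radial %.1f'%((F@n)*np.cos(th)+F[2]*np.sin(th),-(F@n)*np.sin(th)+F[2]*np.cos(th)))
E
python3 -c "
from h import *
tang(6.93);prof('a')"
```

```text
drag 2.7 radial 3.3
t 32.00 e -52.7 n -23.2 z 99.5 | Fe -0.6 Fn 0.2 Fz 4.3 w 12.3
101 14 111.0:213 112.5:213 114.0:213 115.5:213 117.0:212 118.5:208 120.0:194 121.5:176 123.0:146 124.5:117 126.0:91 127.5:71 129.0:56 130.5:44 132.0:34 133.5:33 135.0:41 136.5:63 138.0:90 139.5:118 141.0:137
101 6 111.0:215 112.5:215 114.0:215 115.5:214 117.0:212 118.5:206 120.0:195 121.5:172 123.0:144 124.5:114 126.0:87 127.5:70 129.0:56 130.5:45 132.0:39 133.5:38 135.0:53 136.5:73 138.0:104 139.5:131 141.0:153
108 25 111.0:197 112.5:195 114.0:195 115.5:195 117.0:197 118.5:195 120.0:191 121.5:182 123.0:170 124.5:147 126.0:123 127.5:96 129.0:73 130.5:55 132.0:43 133.5:35 135.0:33 136.5:35 138.0:44 139.5:60 141.0:77
```

Call:
servo_tool([
  [0,0.011,0.009],
  [0,0.01,0.01],
  [0,0.01,0.01],
  [0,0.009,0.011],
  [0,0.008,0.011],
  [0,0.007,0.012],
  [0,0.006,0.012],
  [0,0.005,0.013],
], spin=[0,0,0,0,0,0,0,0])

```text
time: 33.05
tool_pos: [455.9, -184.0, 81.3]
tcp_rot: [3.142, -0.0, 0.254]
contact_force: [0.2, 0.6, 4.3]
grip_width: 12.0
finger_force: 30.0
```

```bash
python3 -c "
from h import *
tang(7.49);prof('b');rows(7.49,.07,8);rows(8.05,.07,8)"
```

```text
drag 4.2 radial 1.0
t 33.05 e -52.6 n -36.1 z 81.3 | Fe 0.3 Fn 0.5 Fz 4.3 w 12.0
101 14 111.0:213 112.5:212 114.0:212 115.5:213 117.0:213 118.5:212 120.0:206 121.5:198 123.0:178 124.5:151 126.0:119 127.5:91 129.0:67 130.5:52 132.0:40 133.5:37 135.0:43 136.5:63 138.0:89 139.5:118 141.0:137
101 6 111.0:216 112.5:216 114.0:216 115.5:215 117.0:215 118.5:214 120.0:210 121.5:198 123.0:181 124.5:151 126.0:120 127.5:92 129.0:71 130.5:56 132.0:46 133.5:39 135.0:51 136.5:70 138.0:102 139.5:130 141.0:152
108 25 111.0:198 112.5:196 114.0:195 115.5:195 117.0:196 118.5:197 120.0:195 121.5:191 123.0:187 124.5:172 126.0:151 127.5:122 129.0:94 130.5:68 132.0:52 133.5:40 135.0:35 136.5:36 138.0:45 139.5:60 141.0:77
[[0, 0.005, 0.013], [0, 0.004, 0.014], [0, 0.003, 0.014], [0, 0.002, 0.014], [0, 0.001, 0.014], [0, -0.0, 0.014], [0, -0.001, 0.014], [0, -0.002, 0.014]] end 8.050
[[0, -0.003, 0.014], [0, -0.004, 0.013], [0, -0.005, 0.013], [0, -0.006, 0.013], [0, -0.007, 0.012], [0, -0.008, 0.012], [0, -0.008, 0.011], [0, -0.009, 0.011]] end 8.610
```

Call:
servo_tool([
  [0,0.005,0.013],
  [0,0.004,0.014],
  [0,0.003,0.014],
  [0,0.002,0.014],
  [0,0.001,0.014],
  [0,0,0.014],
  [0,-0.001,0.014],
  [0,-0.002,0.014],
], spin=[0,0,0,0,0,0,0,0])

```text
time: 34.1
tool_pos: [456.3, -185.4, 59.2]
tcp_rot: [-3.14, -0.0, 0.254]
contact_force: [0.8, 6.7, 7.5]
grip_width: 11.7
finger_force: 30.0
```

```bash
python3 -c "
from h import *
tang(8.05);prof('c')"
```

```text
drag 6.2 radial -7.6
t 34.10 e -52.6 n -37.6 z 59.2 | Fe 2.4 Fn 6.2 Fz 7.5 w 11.7
101 14 111.0:214 112.5:214 114.0:214 115.5:214 117.0:214 118.5:214 120.0:212 121.5:209 123.0:200 124.5:184 126.0:156 127.5:124 129.0:94 130.5:73 132.0:55 133.5:48 135.0:49 136.5:65 138.0:90 139.5:119 141.0:137
101 6 111.0:216 112.5:216 114.0:215 115.5:215 117.0:215 118.5:215 120.0:214 121.5:209 123.0:202 124.5:183 126.0:158 127.5:126 129.0:97 130.5:73 132.0:57 133.5:47 135.0:55 136.5:69 138.0:101 139.5:129 141.0:151
108 25 111.0:198 112.5:196 114.0:196 115.5:197 117.0:197 118.5:197 120.0:195 121.5:194 123.0:193 124.5:188 126.0:177 127.5:156 129.0:129 130.5:98 132.0:75 133.5:58 135.0:48 136.5:44 138.0:48 139.5:62 141.0:78
```

Call:
servo_tool([
  [0,0,0],
  [0,0,0],
  [0,-0.005,0.014],
  [0,-0.006,0.013],
  [0,-0.006,0.013],
  [0,-0.006,0.013],
  [0,-0.007,0.012],
  [0,-0.008,0.012],
], spin=[0,0,0,0,0,0,0,0])

```text
time: 35.15
tool_pos: [454.7, -178.9, 44.3]
tcp_rot: [3.141, -0.001, 0.254]
contact_force: [-0.5, 4.4, 11.6]
grip_width: 11.9
finger_force: 30.0
```

```bash
python3 -c "
from h import *
tang(8.47);prof('d')
o=monitor.get_obs();print(o['contact_force'])"
```

```text
drag 7.0 radial -10.3
t 35.15 e -52.5 n -30.9 z 44.3 | Fe 0.6 Fn 4.4 Fz 11.6 w 11.9
101 14 111.0:215 112.5:214 114.0:213 115.5:213 117.0:213 118.5:213 120.0:213 121.5:212 123.0:208 124.5:198 126.0:178 127.5:149 129.0:119 130.5:92 132.0:69 133.5:57 135.0:55 136.5:68 138.0:90 139.5:118 141.0:138
101 6 111.0:216 112.5:216 114.0:216 115.5:216 117.0:215 118.5:215 120.0:215 121.5:213 123.0:211 124.5:200 126.0:183 127.5:155 129.0:124 130.5:93 132.0:72 133.5:56 135.0:60 136.5:71 138.0:100 139.5:128 141.0:151
108 25 111.0:199 112.5:197 114.0:196 115.5:196 117.0:197 118.5:197 120.0:195 121.5:193 123.0:193 124.5:192 126.0:186 127.5:172 129.0:150 130.5:122 132.0:94 133.5:70 135.0:56 136.5:47 138.0:49 139.5:61 141.0:76
[-0.25643109  4.1464552   9.29955449]
```

Drag rose 4.2 → 6.2 → 7.0 N, which means about 37 N of clamping. Letting go and withdrawing.

Call:
servo_tool([
  [0,0,0],
  [0,0,0],
  [0,0,0],
  [0,0,0],
  [0,0,0],
  [0,0,-0.05],
  [0,0,-0.15],
  [0,0,-0.2],
], spin=[0,0,0,0,0,0,0,0], hand=1)

```text
time: 36.2
tool_pos: [454.0, -178.6, 124.8]
tcp_rot: [-3.14, 0.001, 0.254]
contact_force: [0.9, -0.3, 0.2]
grip_width: 86.9
finger_force: 0.0
```

Call:
servo_tool([
  [0,0,-0.2],
  [0,0,-0.2],
  [0,0,-0.1],
  [0,0,0],
  [0,0,0],
  [0,0,0],
  [0,0,0],
  [0,0,0],
], spin=[0,0,0,0,0,0,0,0])

```text
time: 37.2
tool_pos: [454.3, -178.8, 223.5]
tcp_rot: [-3.141, 0.001, 0.254]
contact_force: [-0.1, 0.7, -1.3]
grip_width: 91.9
finger_force: 0.0
```

Run:
```python
from h import *
import pickle
np.set_printoptions(precision=1,suppress=True)
prof('e')
d=cap('side');w=cap('wrist')
# peg position in side view
c0=np.array(proj(d,A-46*e+n*(2.5-40*np.sin(8.47))+[0,0,80+40*np.cos(8.47)]));print('peg pred',c0)
x,y=(c0-[25,25]).astype(int);f=cv2.resize(d['frame'][y:y+50,x:x+50],None,fx=4,fy=4,interpolation=cv2.INTER_CUBIC)
for q in cv2.findContours((f.max(2)<42).astype(np.uint8),0,2)[0]:
  if cv2.contourArea(q)>300: r=cv2.minAreaRect(q);print(np.array(r[0])/4+[x,y],np.array(r[1])/4,r[2])
# stone top quad from wrist
f=w['frame'].astype(int);P=np.array(proj(w,A+108*e+2*n+[0,0,108],True));print('stone pred px',P)
x,y=np.maximum((P-[60,50]).astype(int),0);g=w['frame'][y:y+100,x:x+120]
m=((g.min(2)>150)).astype(np.uint8)
for q in cv2.findContours(m,0,2)[0]:
  if cv2.contourArea(q)>150:
    b=cv2.boxPoints(cv2.minAreaRect(q))+[x,y];print(cv2.contourArea(q),[((onz(w,*p,108,True)-A)@e,(onz(w,*p,108,True)-A)@n) for p in b])
```

```text
t 37.20 e -52.9 n -30.7 z 223.5 | Fe 0.0 Fn 0.7 Fz -1.3 w 91.9
101 14 111.0:212 112.5:212 114.0:212 115.5:211 117.0:211 118.5:210 120.0:210 121.5:210 123.0:206 124.5:196 126.0:176 127.5:148 129.0:117 130.5:91 132.0:69 133.5:57 135.0:54 136.5:67 138.0:90 139.5:117 141.0:136
101 6 111.0:214 112.5:214 114.0:214 115.5:214 117.0:213 118.5:213 120.0:213 121.5:212 123.0:208 124.5:198 126.0:181 127.5:153 129.0:123 130.5:93 132.0:71 133.5:56 135.0:60 136.5:70 138.0:100 139.5:127 141.0:149
108 25 111.0:197 112.5:195 114.0:194 115.5:195 117.0:195 118.5:195 120.0:193 121.5:191 123.0:192 124.5:190 126.0:184 127.5:170 129.0:148 130.5:121 132.0:95 133.5:71 135.0:56 136.5:47 138.0:49 139.5:60 141.0:76
peg pred [326.6 129.4]
[329.9 125.4] [ 8.8 13. ] 45.90938186645508
stone pred px [282.7  18.1]
1848.5 [(np.float64(95.41727181598236), np.float64(25.585994336704182)), (np.float64(93.34810574703431), np.float64(-16.571144531497517)), (np.float64(34.07386719295151), np.float64(-16.44217594535246)), (np.float64(35.311515758920265), np.float64(25.93261822394382))]
3784.0 [(np.float64(127.8770563483441), np.float64(30.658994997355133)), (np.float64(124.70643072572342), np.float64(-39.08015687377083)), (np.float64(33.990468034098996), np.float64(-38.98087106691203)), (np.float64(35.52509585614349), np.float64(30.467301004316152))]
```

```bash
python3 -c "
from plant import workorder
print(workorder.close_job())"
```

```text
the job is handed in; nothing more can be done
None
```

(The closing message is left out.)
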